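# Stack the finished cases on the slant rack

### The arm

A 7-joint arm with a two-finger parallel gripper is mounted at the origin on the work surface. World frame = base frame: x ahead of the robot, y to its left, z up, the work surface at z = 0. Lengths are in m, angles in rad, forces in N, time in s.
With the tool pointing down it reaches from about 0.425 to 0.875 m from the base axis. Payload 8.4 kg.
Tool frame: the origin (TCP) lies midway between the tips of the shut fingers; the grasp point (between the pads) lies 19 mm behind it; z points along the fingers, y is the line along which they close (so a half turn about z gives the same grasp; the last joint's range is limited). The gripper opens to 87 mm and grips with 3 to 60 N. Pads are 19 mm wide; open, the fingers measure 117 mm over their backs; the gripper's body (75 mm by 190 mm) begins 51 mm behind the grasp point.
Start: joints at [-1.336, 0.333, 0.04, 1.465, -0.013, 1.343, -0.059], TCP at [0.213, 0.614, 0.223] pointing down, gripper open.
Joint ranges: [-2.58, 2.58], [-0.38, 2.09], [-1.3, 1.39], [0.25, 2.4], [-1.5, 4.64], [0.08, 2.09], [-2.65, 2.65]. Speed limits (rad/s): [2.22, 2.22, 2.79, 2.79, 3.14, 3.14, 3.14].

### API

Orientations are given as a rotation vector (axis times angle).
In Python, from cell import state, camera, close_job gives the robot as it stands.
- The arm moves only by the tool jog_arm, never from a script. Its argument "increments" is a list of rows, each an object with "twist": the turn, a rotation vector about the tool's x, y, z in rad, a list of three; "slide": the shift along the tool's x, y, z in cm, a list of three; "grip": the opening in per cent of the stroke, from 0 (shut) to 100 (fully open). A call has 1 to 8 rows; each row shifts and turns the commanded pose from where the row before left it, along the tool's axes as they then stand; what a row does not reach is not made up. A row lasts 1/10 s, in which the tool goes at most 50 mm and 8.59 degrees, less where a joint would pass 70% of its speed; a pose out of reach is approached as far as the arm can. A call is refused whole if a number of a shift passes 5 or a number of a turn 0.15, either way. A call with a gripper value outside its range is refused whole. The fingers move at their own pace and stop on an object; "newtons" is the grip in N (left out, the last holds). Time passes only in rows, so rows that do not move let the fingers close. It gives the time, the measured TCP pose, the force, the opening and the grip force at its end, in the units of the state.
- state(): the state, without advancing time (a new reading comes with each control period).
- camera(name): name is "scene" or "top"; returns a dict with "color" (384x512x3 uint8, red, green, blue), "K" (3x3 intrinsics, pixels), "camera_from_world" (4x4, takes a point from world to camera coordinates). Camera axes: x right, y down, z forward; pixel columns grow to the right and rows downward; lengths in m; the calibration is good to about 2 mm. A picture is of the moment at which its call begins. There is no depth.
- close_job(): hands the job in; it is judged then, once.
The state is a dict: "t": time; "q": joint angles; "qvel": joint speeds; "joint_efforts": joint torques, N m; "tcp_pos": TCP position; "eef_rot": TCP orientation; "contact_force": force on the tool from outside, world axes, zero at the start; "ft_torque": the same for the moment, N m; "width": opening from 0.0 (shut) to 1.0 (fully open); "grasp_force": force on a finger pad.
Only numpy, scipy, OpenCV 4.12 (cv2) and the standard library are available. Lean on these libraries where they do the work, as an engineer would, in place of code of your own. Each camera call takes 0.05 s, during which the arm holds its last target. There are 200 camera calls.

### The job

Stack the three closed aluminium cases on the sloping rack in one pile, the largest at the bottom and the smallest on top, lids up. Each lies flat, lengthwise down the slope and centred on the deck, with its short end pushed right back against the backstop. Set them down gently, do not drop them, and leave everything else on the bench where it is.

Things in the scene. Friction and masses are not known exactly. Their poses are not given: they have to be found in the camera images.
- large_case_center (a point): Centre (half-way up) of the large closed case: a bare die-cast aluminium box with a screwed-on flat lid, 122 mm long (its x) x 64 wide (its y) x 46 high (its z, up), about 340 g. It starts flat, lid up, on the mat, at any of three places, turned any way. Either short end may go to the backstop.
- medium_case_center (a point): Centre (half-way up) of the medium closed case: a bare die-cast aluminium box with a screwed-on flat lid, 104 mm long (its x) x 58 wide (its y) x 38 high (its z, up), about 240 g. It starts flat, lid up, on the mat, at any of three places, turned any way. Either short end may go to the backstop.
- small_case_center (a point): Centre (half-way up) of the small closed case: a bare die-cast aluminium box with a screwed-on flat lid, 86 mm long (its x) x 50 wide (its y) x 30 high (its z, up), about 150 g. It starts flat, lid up, on the mat, at any of three places, turned any way. Either short end may go to the backstop.
- deck: Sloping deck of the grey sheet-metal rack, fixed: 150 mm long, 130 wide, falling 20 degrees (0.35 rad) away from the robot to a slotted backstop, square to the deck, 105 mm high; no side walls. Origin: middle of the corner where deck face meets backstop face, 30 mm above the bench. x: down the slope (deck x = -150 to 0 mm, backstop face x = 0), y: across, z: square up out of the deck.
- mat: Black rubber bench mat on which the cases lie, 420 x 400 x 3 mm thick (x, y, z), fixed; its top is 3 mm above the bench. Origin: middle of its underside. Rack and mat change sides from start to start.
- open_case: Middle of the underside of the open, half-built aluminium case without a lid, 100 x 58 x 34 mm high (its x, y, z), a green circuit board inside; on the mat. Not one of the three: leave it alone.
- solder_reel: Middle of the underside of the solder reel lying flat on the mat close against the side of the large or the medium case near one end, 48 mm across, 36 mm high. Leave it alone.
- screwdriver: Middle of the length of the screwdriver, 160 mm long, lying across the mat near its robot-side edge, about 25 mm high. Leave it alone.
- flux_bottle: Middle of the underside of the tall white bottle, 54 mm across and 135 mm high, standing between mat and rack towards the back of the bench, easily knocked over. Leave it alone.
- screw_jar: Middle of the underside of the small glass jar with a steel cap, 40 mm across, 45 mm high, on the mat close against the side of the other of those two cases near one end. Leave it alone.
- parts_drawer: Middle of the underside of a small clear plastic drawer of components, 60 x 120 x 42 mm high (its x, y, z), on the bench at the robot's side of the rack. Leave it alone.
- multimeter: Middle of the underside of the grey multimeter, 145 x 68 x 34 mm high (its x, y, z), lying beside the rack. Leave it alone.
Things that resemble listed ones, but are neither listed nor needed, are in the scene too. What is shaped like the part that bears large_case_center but orange or yellow is not meant. What is shaped like the part that bears small_case_center but red is not meant.

How it is judged:
By the outcome, as a careful person would: the job done as asked, in the order asked, and still so for the second after the job is handed in, with the robot touching nothing.
It also fails if it takes over 72 s, if anything falls off the work surface, if the arm or the gripper's body presses on something with over 40 N, if the wrist force passes 120 N, or if a joint passes its speed limit or range.

## Working session

There is one attempt and no reset: what is moved stays moved. The work goes in short steps, Python scripts to look and compute and a tool call to move; the robot and the scene stay as the last step left them, time stands still between calls to the robot, and variables do not carry over. Pictures are saved under pics/ and viewed, at most 10 in all, crops included, and the job is handed in when it is done.

Besides the shell and the picture viewer there is one more tool, called after "Call:" as a command line: name --argument value ..., lists and objects as JSON in quotes. jog_arm: Moves the arm, as the interface text tells. Its arguments: {"type":"object","properties":{"increments":{"type":"array","items":{"type":"object","properties":{"twist":{"type":"array","items":{"type":"number"}},"slide":{"type":"array","items":{"type":"number"}},"grip":{"type":"number"}}}},"newtons":{"type":"number"}},"required":["increments"]}

```bash
mkdir -p pics; ls; python3 - <<'E'
from cell import state,camera
import cv2,numpy as np
s=state();print({k:np.round(v,3).tolist() for k,v in s.items()})
for n in("scene","top"):
    c=camera(n);np.savez(f"{n}0.npz",**c);print(n,c["K"].round(1).tolist(),c["camera_from_world"].round(4).tolist())
    cv2.imwrite(f"pics/{n}0.png",cv2.resize(c["color"][:,:,::-1],(800,600),interpolation=cv2.INTER_CUBIC))
E
```

```text
pics
{'t': 0.0, 'q': [-1.336, 0.334, 0.04, 1.466, -0.013, 1.343, -0.058], 'qvel': [0.001, 0.001, -0.001, 0.0, -0.0, -0.002, -0.0], 'joint_efforts': [-0.0, -65.638, 1.335, -40.379, -0.06, 0.045, 0.0], 'tcp_pos': [0.213, 0.614, 0.222], 'eef_rot': [-0.522, -3.098, 0.003], 'contact_force': [-0.462, 0.636, -0.543], 'ft_torque': [-0.001, -0.005, -0.009], 'grasp_force': 0.0, 'width': 1.001}
scene [[440.1, 0.0, 256.7], [0.0, 440.1, 192.6], [0.0, 0.0, 1.0]] [[0.7997, 0.6004, -0.0024, -0.4289], [0.4522, -0.6049, -0.6555, -0.1531], [-0.395, 0.5231, -0.7552, 1.4869], [0.0, 0.0, 0.0, 1.0]]
top [[409.8, 0.0, 257.9], [0.0, 409.8, 187.9], [0.0, 0.0, 1.0]] [[0.0247, -0.9997, -0.0051, 0.0734], [-0.9895, -0.0237, -0.1422, 0.5001], [0.1421, 0.0086, -0.9898, 1.5155], [0.0, 0.0, 0.0, 1.0]]
```

View pics/top0.png

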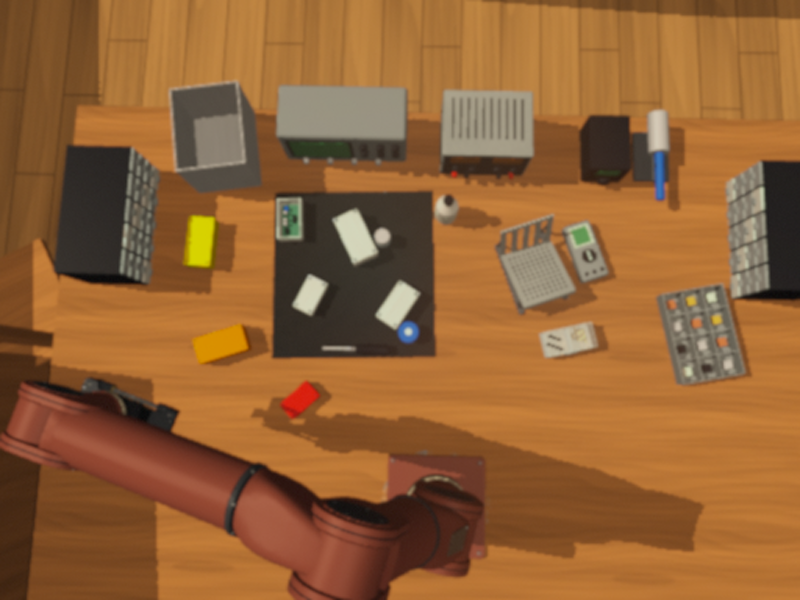

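View pics/scene0.png

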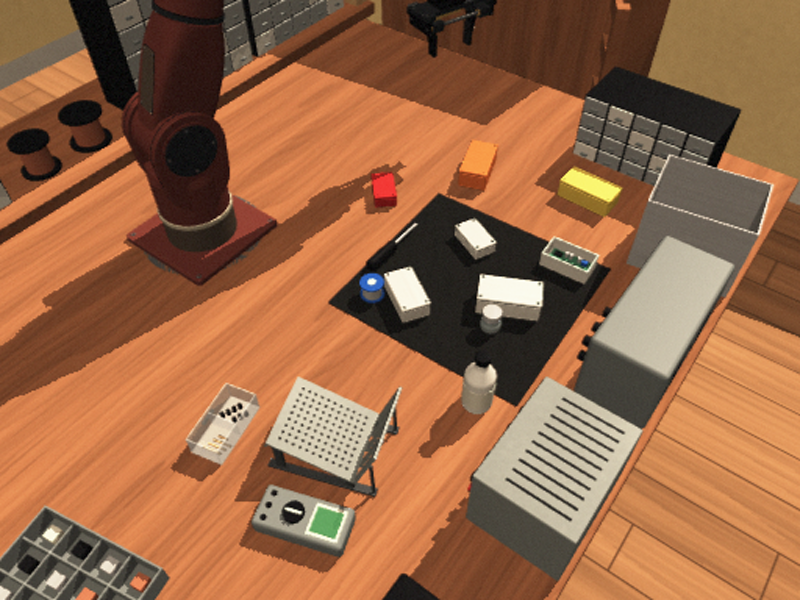

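Top view: there are two lidded bare-metal cases with neighbours, at (355,237) by the jar and (398,305) by the reel. A small one is at (310,295). The yellow (201,242), orange (221,343) and red (300,399) boxes are coloured decoys, and the open case (289,219) has a green board. The rack is at (535,265), falling up-image to its backstop. Next I measure the cases and rack, and confirm on a crop.

```bash
cat > h.py <<'E'
import numpy as np,cv2
def load(n,k=0): return dict(np.load(f"{n}{k}.npz"))
def ray(c,px,z):
    "pixels (N,2) -> world points on plane z"
    T=c["camera_from_world"];R,t=T[:3,:3],T[:3,3];o=-R.T@t
    d=np.c_[np.atleast_2d(px),np.ones(len(np.atleast_2d(px)))]@np.linalg.inv(c["K"]).T@R
    return o+d*((z-o[2])/d[:,2])[:,None]
def proj(c,P):
    T=c["camera_from_world"];p=np.atleast_2d(P)@T[:3,:3].T+T[:3,3];p=p@c["K"].T
    return p[:,:2]/p[:,2:]
E
python3 - <<'E'
from h import *
for n in("top","scene"):
    c=load(n);im=c["color"];hsv=cv2.cvtColor(im,cv2.COLOR_RGB2HSV)
    big=cv2.resize(im,None,fx=4,fy=4,interpolation=cv2.INTER_CUBIC);hs=cv2.cvtColor(big,cv2.COLOR_RGB2HSV)
    for thr in (185,):
        m=((hs[...,2]>thr)&(hs[...,1]<60)).astype(np.uint8)
        cs,_=cv2.findContours(m,cv2.RETR_EXTERNAL,cv2.CHAIN_APPROX_NONE)
        for k in cs:
            if cv2.contourArea(k)<16*120: continue
            p=(k[:,0]+.5)/4-.5; ctr=p.mean(0)
            out=[]
            for z in(.049,.041,.033):
                w=ray(c,p,z)[:,:2].astype(np.float32)*1000
                (x,y),(a,b),th=cv2.minAreaRect(w)
                if a<b:a,b,th=b,a,th-90
                out.append((round(x),round(y),round(a),round(b),round(th%180)))
            print(n,ctr.round(),out)
t=load("top")["color"][100:250,170:400];s=load("scene")["color"][120:330,150:400]
a=cv2.resize(t,(800,522),interpolation=cv2.INTER_CUBIC);b=cv2.resize(s,(714,600),interpolation=cv2.INTER_CUBIC)
cv2.imwrite("pics/ct.png",a[:,:,::-1]);cv2.imwrite("pics/cs.png",b[:,:,::-1])
E
```

```text
top [363. 218.] [(395, -304, 111, 56, 104), (396, -306, 112, 56, 104), (396, -308, 112, 56, 104)]
top [254. 195.] [(471, 100, 101, 55, 148), (472, 100, 101, 55, 148), (473, 100, 102, 55, 148)]
top [198. 188.] [(490, 311, 82, 47, 155), (491, 312, 82, 47, 155), (492, 313, 83, 47, 155)]
top [227. 151.] [(637, 207, 119, 61, 26), (639, 208, 120, 62, 26), (641, 209, 121, 62, 26)]
top [420.  83.] [(924, -536, 99, 33, 0), (928, -540, 100, 33, 0), (931, -543, 101, 33, 0)]
scene [208. 334.] [(660, -348, 54, 54, 109), (657, -345, 54, 54, 109), (654, -343, 55, 55, 109)]
scene [144. 275.] [(427, -326, 114, 56, 104), (422, -324, 115, 57, 104), (417, -321, 116, 57, 104)]
scene [206. 274.] [(548, -230, 169, 131, 11), (544, -226, 171, 132, 11), (541, -223, 172, 133, 11)]
scene [358. 292.] [(879, -41, 229, 175, 90), (878, -36, 231, 176, 90), (877, -32, 233, 177, 90)]
scene [326. 185.] [(639, 207, 121, 64, 27), (636, 214, 122, 65, 27), (633, 221, 123, 66, 27)]
scene [259. 184.] [(478, 93, 103, 57, 148), (474, 99, 104, 58, 148), (470, 105, 104, 58, 148)]
scene [425. 195.] [(887, 363, 328, 134, 90), (886, 371, 331, 135, 90), (885, 379, 334, 136, 90)]
scene [304. 149.] [(502, 298, 85, 49, 154), (498, 305, 85, 49, 154), (494, 313, 86, 50, 154)]
```

View pics/ct.png

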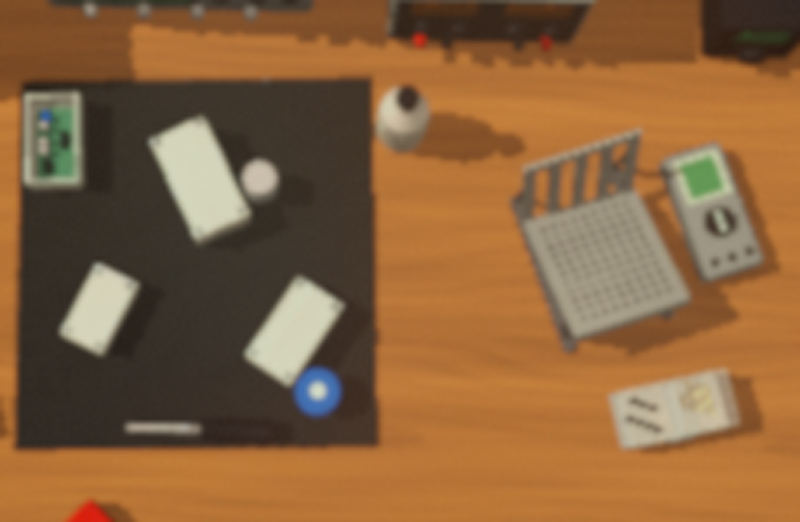

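View pics/cs.png

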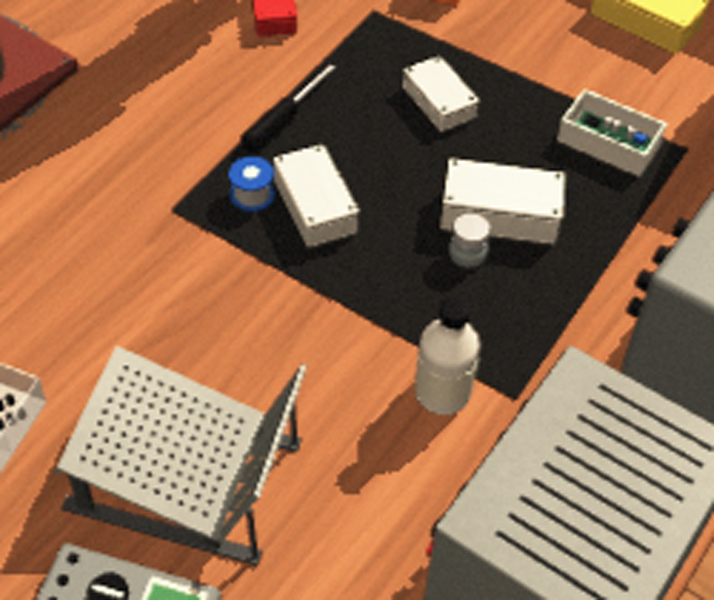

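The crops confirm the three bare-metal lidded cases. In the top crop, the large one is at (200,180), with the jar at (260,178). The medium is at (295,330), with the reel at (318,390), and the small is at (100,308). Sizes match the rays in both views. Next: the rack corners, bottle, jar and reel.

```bash
python3 - <<'E'
from h import *
T=load("top");S=load("scene")
t=lambda x,y:np.array([170+x/3.478,100+y/3.478])-.36
s=lambda x,y:np.array([150+x/2.856,120+y/2.857])-.33
for nm,z,a,b in[("nearL",.081,t(570,338),s(118,348)),("nearR",.081,t(690,297),s(60,468)),("farL",.03,t(525,223),None),("farR",.03,t(640,190),s(216,540)),
 ("bsL",.129,t(522,168),s(303,367)),("bsR",.129,t(640,130),None),
 ("bottletop",.135,t(407,97),s(455,308)),("jar",.045,t(260,176),s(471,230)),("reel",.036,t(318,390),s(251,172))]:
    print(nm,*[(ray(c,p,z)[0,:2]*1000).round() for c,p in((T,a),(S,b)) if p is not None])
# deck mask refinement, top view: fit its outline
big=cv2.resize(T["color"],None,fx=4,fy=4,interpolation=cv2.INTER_CUBIC);hs=cv2.cvtColor(big,cv2.COLOR_RGB2HSV)
m=((hs[...,1]<70)&(hs[...,2]>95)).astype(np.uint8);m=cv2.morphologyEx(m,cv2.MORPH_OPEN,np.ones((21,21)))
cs,_=cv2.findContours(m,0,cv2.CHAIN_APPROX_NONE)
for k in cs:
    if cv2.pointPolygonTest(k,(4*345.,4*176.),False)>0:
        q=cv2.approxPolyDP(k,20,True)[:,0];q=(q+.5)/4-.5
        for p in q: print(p.round(1),[(ray(T,p,z)[0,:2]*1000).round().tolist() for z in(.03,.081)])
E
```

```text
nearL [ 465. -192.] [ 472. -197.]
nearR [ 512. -319.] [ 516. -316.]
farL [ 598. -152.]
farR [ 638. -279.] [ 644. -270.]
bsL [ 635. -134.] [ 638. -138.]
bsR [ 679. -257.]
bottletop [707. -14.] [710. -13.]
jar [641. 141.] [640. 141.]
reel [408.  71.] [407.  76.]
[351.9 155.4] [[634.0, -272.0], [622.0, -261.0]]
[321.1 162.9] [[601.0, -154.0], [591.0, -147.0]]
[333.4 195.6] [[476.0, -201.0], [470.0, -192.0]]
[365.9 186.6] [[514.0, -324.0], [506.0, -311.0]]
```

Call:
jog_arm --increments '[{"slide": [0,0,0],"grip": 100}]' --newtons 40

```text
validation failed for argument at $.in...
```

Rack: origin ≈ (0.623, −0.209, 0.030), yaw ≈ 19.8°. Both views agree to about 5 mm, the width comes to 131 mm and the length checks out.

```bash
cat >> h.py <<'E'
from scipy.spatial.transform import Rotation as Ro
O=np.array([.623,-.209,.030]);YD=np.deg2rad(19.8)
DR=Ro.from_euler("zy",[YD,np.deg2rad(20)]).as_matrix()   # deck axes
def down(yaw): # tool down, closing axis y at yaw (deg)
    a=np.deg2rad(yaw);y=np.array([np.cos(a),np.sin(a),0]);z=np.array([0,0,-1.]);return np.c_[np.cross(y,z),y,z]
def ondeck(): # tool into deck, y along deck y
    return np.c_[np.cross(DR[:,1],-DR[:,2]),DR[:,1],-DR[:,2]]
def deck(x,y,z): return O+DR@np.array([x,y,z])
def plan(goals,start=None):
    "each goal (pos,R): pure turn, then slide along the new tool axes; prints totals and per-row values"
    from cell import state
    s=state();p,R=np.array(s["tcp_pos"]),Ro.from_rotvec(s["eef_rot"]).as_matrix()
    print("t",round(s["t"],2),"tcp",p.round(4),"q",np.round(s["q"],2),"F",np.round(s["contact_force"],1),"w",round(s["width"],3),"gf",round(s["grasp_force"],1))
    for gp,gR in goals:
        tw=Ro.from_matrix(R.T@gR).as_rotvec();d=gR.T@(gp-p)*100
        n=max(1,int(np.ceil(np.linalg.norm(tw)/.125)));m=max(1,int(np.ceil(np.linalg.norm(d)/4)))
        print("turn",tw.round(3),f"{n}x",(tw/n).round(3)," slide",d.round(2),f"{m}x",(d/m).round(2));p,R=gp,gR
E
python3 -c "
from h import *
g=np.array([.649,.212,0])
plan([(g+[0,0,.13],down(116.5)),(g+[0,0,.009],down(116.5))])"
```

```text
t 0.1 tcp [0.2129 0.6137 0.2217] q [-1.34  0.33  0.04  1.47 -0.01  1.34 -0.06] F [ 0.1  0.7 -0.2] w 0.999 gf 0.0
turn [-0.001 -0.    -0.796] 7x [-0.    -0.    -0.114]  slide [-21.11 -55.41   9.17] 16x [-1.32 -3.46  0.57]
turn [0. 0. 0.] 1x [0. 0. 0.]  slide [ 0.   0.  12.1] 4x [0.   0.   3.03]
```

Call:
jog_arm --increments '[{"twist": [0,0,0],"slide": [0,0,0],"grip": 100}]' --newtons 40

```text
t: 0.2
tcp_pos: [0.2129, 0.6139, 0.222]
eef_rot: [-0.522, -3.098, 0.002]
contact_force: [0.3, -0.6, -0.6]
width: 1.003
grasp_force: 0.0
```

Call:
jog_arm --increments '[{"twist": [0,0,-0.114],"slide": [0,0,0],"grip": 100},{"twist": [0,0,-0.114],"slide": [0,0,0],"grip": 100},{"twist": [0,0,-0.114],"slide": [0,0,0],"grip": 100},{"twist": [0,0,-0.114],"slide": [0,0,0],"grip": 100},{"twist": [0,0,-0.114],"slide": [0,0,0],"grip": 100},{"twist": [0,0,-0.114],"slide": [0,0,0],"grip": 100},{"twist": [0,0,-0.114],"slide": [0,0,0],"grip": 100}]'

```text
t: 0.9
tcp_pos: [0.2129, 0.614, 0.2223]
eef_rot: [0.73, -3.055, 0.001]
contact_force: [0.4, 0.0, 0.6]
width: 0.998
grasp_force: 0.0
```

Call:
jog_arm --increments '[{"twist": [0,0,0],"slide": [-1.3,-3.5,0.3],"grip": 100},{"twist": [0,0,0],"slide": [-1.3,-3.5,0.3],"grip": 100},{"twist": [0,0,0],"slide": [-1.3,-3.5,0.3],"grip": 100},{"twist": [0,0,0],"slide": [-1.3,-3.5,0.3],"grip": 100},{"twist": [0,0,0],"slide": [-1.3,-3.5,0.3],"grip": 100},{"twist": [0,0,0],"slide": [-1.3,-3.5,0.3],"grip": 100},{"twist": [0,0,0],"slide": [-1.3,-3.5,0.3],"grip": 100},{"twist": [0,0,0],"slide": [-1.3,-3.5,0.3],"grip": 100}]'

```text
t: 1.7
tcp_pos: [0.4322, 0.409, 0.1984]
eef_rot: [0.723, -3.057, -0.0]
contact_force: [0.9, -0.1, -0.5]
width: 1.001
grasp_force: 0.0
```

Call:
jog_arm --increments '[{"twist": [0,0,0],"slide": [-1.3,-3.5,0.6],"grip": 100},{"twist": [0,0,0],"slide": [-1.3,-3.5,0.6],"grip": 100},{"twist": [0,0,0],"slide": [-1.3,-3.5,0.6],"grip": 100},{"twist": [0,0,0],"slide": [-1.3,-3.5,0.6],"grip": 100},{"twist": [0,0,0],"slide": [-1.3,-3.5,0.6],"grip": 100},{"twist": [0,0,0],"slide": [-1.3,-3.5,0.6],"grip": 100},{"twist": [0,0,0],"slide": [-1.3,-3.5,0.6],"grip": 100},{"twist": [0,0,0],"slide": [-1.3,-3.0,0.6],"grip": 100}]'

```text
t: 2.5
tcp_pos: [0.6486, 0.2089, 0.1502]
eef_rot: [0.721, -3.058, 0.001]
contact_force: [0.3, 0.2, -0.1]
width: 1.0
grasp_force: 0.0
```

```bash
python3 -c "
from h import *
g=np.array([.649,.212,0])
plan([(g+[0,0,.13],down(116.5)),(g+[0,0,.009],down(116.5))])"
```

```text
t 2.5 tcp [0.6486 0.2089 0.1502] q [-0.54  0.44  0.22  1.48 -0.1   1.23  1.73] F [ 0.3  0.2 -0.1] w 1.0 gf 0.0
turn [-0.001 -0.     0.001] 1x [-0.001 -0.     0.001]  slide [-0.17  0.26  2.02] 1x [-0.17  0.26  2.02]
turn [0. 0. 0.] 1x [0. 0. 0.]  slide [ 0.   0.  12.1] 4x [0.   0.   3.03]
```

Call:
jog_arm --increments '[{"twist": [0,0,0],"slide": [-0.17,0.26,3.0],"grip": 100},{"twist": [0,0,0],"slide": [0,0,4.0],"grip": 100},{"twist": [0,0,0],"slide": [0,0,3.5],"grip": 100},{"twist": [0,0,0],"slide": [0,0,2.0],"grip": 100},{"twist": [0,0,0],"slide": [0,0,1.0],"grip": 100},{"twist": [0,0,0],"slide": [0,0,0.6],"grip": 100},{"twist": [0,0,0],"slide": [0,0,0],"grip": 100}]'

```text
t: 3.2
tcp_pos: [0.6479, 0.2141, 0.0096]
eef_rot: [-0.723, 3.057, -0.0]
contact_force: [-0.2, -0.0, 0.7]
width: 0.998
grasp_force: 0.0
```

Call:
jog_arm --increments '[{"twist": [0,0,0],"slide": [0,0,0],"grip": 70},{"twist": [0,0,0],"slide": [0,0,0],"grip": 60},{"twist": [0,0,0],"slide": [0,0,0],"grip": 50},{"twist": [0,0,0],"slide": [0,0,0],"grip": 50},{"twist": [0,0,0],"slide": [0,0,0],"grip": 50}]' --newtons 40

```text
t: 3.7
tcp_pos: [0.6481, 0.2143, 0.0102]
eef_rot: [-0.723, 3.057, 0.001]
contact_force: [-0.9, -0.1, 4.0]
width: 0.736
grasp_force: 40.0
```

Call:
jog_arm --increments '[{"twist": [0,0,0],"slide": [0,0,-1],"grip": 50},{"twist": [0,0,0],"slide": [0,0,-2.5],"grip": 50},{"twist": [0,0,0],"slide": [0,0,-4],"grip": 50},{"twist": [0,0,0],"slide": [0,0,-4],"grip": 50},{"twist": [0,0,0],"slide": [0,0,-4],"grip": 50},{"twist": [0,0,0],"slide": [0,0,-2.5],"grip": 50},{"twist": [0,0,0],"slide": [0,0,-1],"grip": 50}]'

```text
t: 4.4
tcp_pos: [0.6488, 0.2141, 0.2032]
eef_rot: [-0.721, 3.053, 0.001]
contact_force: [-1.0, -0.3, -2.5]
width: 0.734
grasp_force: 40.0
```

```bash
python3 -c "
from h import *
print(deck(-.1,0,.13),deck(-.062,0,.027))
plan([(deck(-.1,0,.14),down(109.8)),(deck(-.1,0,.14),ondeck()),(deck(-.062,0,.027),ondeck())])"
```

```text
[ 0.57904875 -0.24287379  0.18434006] [ 0.57741794 -0.23000175  0.07532331]
t 4.4 tcp [0.6488 0.2141 0.2032] q [-0.55  0.41  0.23  1.41 -0.09  1.32  1.72] F [-1.  -0.3 -2.5] w 0.734 gf 40.0
turn [-0.     0.004  0.118] 1x [-0.     0.004  0.118]  slide [ 21.72 -40.75   0.95] 12x [ 1.81 -3.4   0.08]
turn [-0.118  0.328 -0.   ] 3x [-0.039  0.109 -0.   ]  slide [0. 0. 0.] 1x [0. 0. 0.]
turn [0. 0. 0.] 1x [0. 0. 0.]  slide [-3.8 -0.  11.3] 3x [-1.27 -0.    3.77]
```

```bash
sed -i 's/"zy"/"ZY"/' h.py; python3 -c "
from h import *
print(DR.round(3).tolist(),deck(-.1,0,.13),deck(-.062,0,.027))
plan([(deck(-.1,0,.14),down(109.8)),(deck(-.1,0,.14),ondeck()),(deck(-.062,0,.027),ondeck())])"
```

```text
[[0.884, -0.339, 0.322], [0.318, 0.941, 0.116], [-0.342, 0.0, 0.94]] [ 0.57642015 -0.22576978  0.18636206] [ 0.576872   -0.2256071   0.07657695]
t 4.4 tcp [0.6488 0.2141 0.2032] q [-0.55  0.41  0.23  1.41 -0.09  1.32  1.72] F [-1.  -0.3 -2.5] w 0.734 gf 40.0
turn [-0.     0.004  0.118] 1x [-0.     0.004  0.118]  slide [ 21.37 -38.94   0.74] 12x [ 1.78 -3.24  0.06]
turn [ 0.     0.349 -0.   ] 3x [ 0.     0.116 -0.   ]  slide [0. 0. 0.] 1x [0. 0. 0.]
turn [0. 0. 0.] 1x [0. 0. 0.]  slide [-3.8 -0.  11.3] 3x [-1.27 -0.    3.77]
```

Call:
jog_arm --increments '[{"twist": [0,0.004,0.118],"slide": [0,-1,0],"grip": 50},{"twist": [0,0,0],"slide": [1.8,-3.2,0],"grip": 50},{"twist": [0,0,0],"slide": [1.8,-3.2,0],"grip": 50},{"twist": [0,0,0],"slide": [1.8,-3.2,0],"grip": 50},{"twist": [0,0,0],"slide": [1.8,-3.2,0],"grip": 50},{"twist": [0,0,0],"slide": [1.8,-3.2,0],"grip": 50},{"twist": [0,0,0],"slide": [1.8,-3.2,0],"grip": 50},{"twist": [0,0,0],"slide": [1.8,-3.2,0],"grip": 50}]'

```text
t: 5.2
tcp_pos: [0.6085, -0.0498, 0.1989]
eef_rot: [0.54, -3.089, 0.001]
contact_force: [0.7, -0.2, -2.5]
width: 0.728
grasp_force: 40.0
```

Call:
jog_arm --increments '[{"twist": [0,0,0],"slide": [1.8,-3.2,0],"grip": 50},{"twist": [0,0,0],"slide": [1.8,-3.2,0],"grip": 50},{"twist": [0,0,0],"slide": [1.8,-3.2,0],"grip": 50},{"twist": [0,0,0],"slide": [1.8,-3.2,0],"grip": 50},{"twist": [0,0,0],"slide": [1.8,-3.0,0],"grip": 50},{"twist": [0,0.116,0],"slide": [0,0,0],"grip": 50},{"twist": [0,0.116,0],"slide": [0,0,0],"grip": 50},{"twist": [0,0.116,0],"slide": [0,0,0],"grip": 50}]'

```text
t: 6.0
tcp_pos: [0.5783, -0.2278, 0.2003]
eef_rot: [0.479, -2.748, 0.086]
contact_force: [1.0, -0.1, -2.9]
width: 0.732
grasp_force: 40.0
```

```bash
python3 -c "
from h import *
plan([(deck(-.065,0,.032),ondeck())])
from cell import camera
for n in('scene','top'):
    c=camera(n);np.savez(n+'1.npz',**c)
s=load('scene',1)['color'][120:330,150:400];t=load('top',1)['color'][110:240,290:430]
a=cv2.resize(s,(480,403),interpolation=cv2.INTER_CUBIC);b=cv2.resize(t,(320,297),interpolation=cv2.INTER_CUBIC)
o=np.zeros((403,800,3),np.uint8);o[:,:480]=a;o[:297,480:]=b
cv2.imwrite('pics/p1.png',o[:,:,::-1])"
```

```text
t 6.0 tcp [ 0.5783 -0.2278  0.2003] q [-0.11  0.54  0.46  1.33 -0.01  1.6   2.24] F [ 1.  -0.1 -2.9] w 0.732 gf 40.0
turn [ 0.    -0.007 -0.001] 1x [ 0.    -0.007 -0.001]  slide [-3.88  0.25 11.15] 3x [-1.29  0.08  3.72]
```

View pics/p1.png

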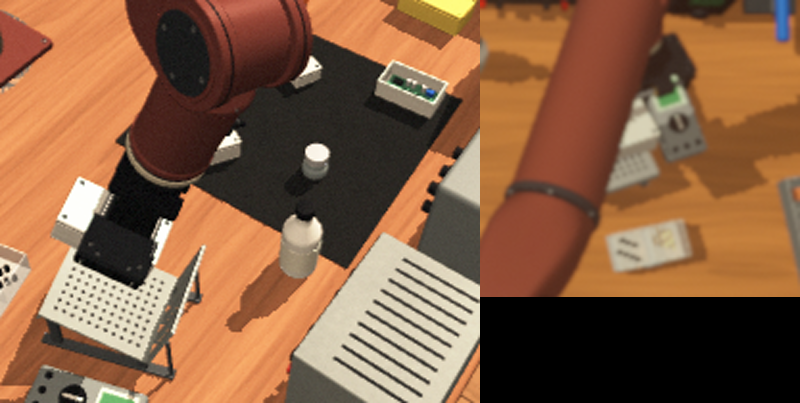

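The picture shows the large case held at (110,230) above the rack and level with it, and the jar still standing at (316,160). I lower it in small steps, watching the force.

Call:
jog_arm --increments '[{"twist": [0,-0.007,0],"slide": [-1.3,0.1,3],"grip": 50},{"twist": [0,0,0],"slide": [-1.3,0.1,3.5],"grip": 50},{"twist": [0,0,0],"slide": [-1.3,0.05,3],"grip": 50},{"twist": [0,0,0],"slide": [0,0,1.5],"grip": 50},{"twist": [0,0,0],"slide": [0,0,0.5],"grip": 50},{"twist": [0,0,0],"slide": [0,0,0.4],"grip": 50},{"twist": [0,0,0],"slide": [0,0,0],"grip": 50}]'

```text
t: 6.8
tcp_pos: [0.5745, -0.2272, 0.0766]
eef_rot: [0.481, -2.761, 0.085]
contact_force: [0.4, -0.1, -1.5]
width: 0.73
grasp_force: 40.0
```

Call:
jog_arm --increments '[{"twist": [0,0,0],"slide": [0,0,0.4],"grip": 50},{"twist": [0,0,0],"slide": [0,0,0.4],"grip": 50},{"twist": [0,0,0],"slide": [0,0,0],"grip": 50}]'

```text
t: 7.1
tcp_pos: [0.5715, -0.2274, 0.0676]
eef_rot: [0.482, -2.759, 0.084]
contact_force: [-1.0, 0.4, -3.1]
width: 0.732
grasp_force: 40.0
```

```bash
cat >> h.py <<'E'
def now():
    from cell import state
    s=state();p=np.array(s["tcp_pos"]);F=np.array(s["contact_force"])
    print("t",round(s["t"],2),"deck mm",(DR.T@(p-O)*1000).round(1),"Fdeck",(DR.T@F).round(1),"w",round(s["width"]*87,1),"rot err",Ro.from_matrix(ondeck().T@Ro.from_rotvec(s["eef_rot"]).as_matrix()).as_rotvec().round(3),"q",np.round(s["q"],2))
E
python3 -c "
from h import *
now()"
```

```text
t 7.1 deck mm [-64.2   0.1  16.6] Fdeck [ 0.3  0.7 -3.1] w 63.6 rot err [ 0.    -0.004 -0.   ] q [-0.1   0.62  0.43  1.49 -0.04  1.36  2.23]
```

Call:
jog_arm --increments '[{"twist": [0,0,0],"slide": [0,0,0.3],"grip": 50},{"twist": [0,0,0],"slide": [0,0,0.3],"grip": 50},{"twist": [0,0,0],"slide": [0,0,0.1],"grip": 50},{"twist": [0,0,0],"slide": [0,0,0],"grip": 50}]'

```text
t: 7.5
tcp_pos: [0.5693, -0.2283, 0.061]
eef_rot: [0.482, -2.758, 0.084]
contact_force: [-0.3, 0.2, -3.0]
width: 0.73
grasp_force: 40.0
```

Call:
jog_arm --increments '[{"twist": [0,0,0],"slide": [0,0,0.1],"grip": 50},{"twist": [0,0,0],"slide": [0,0,0.1],"grip": 50}]'

```text
t: 7.7
tcp_pos: [0.569, -0.2285, 0.0593]
eef_rot: [0.482, -2.759, 0.085]
contact_force: [-0.3, 0.7, -3.2]
width: 0.731
grasp_force: 40.0
```

```bash
python3 -c "
from h import *
now()"
```

```text
t 7.7 deck mm [-64.   -0.    7.9] Fdeck [ 1.1  0.7 -3. ] w 63.6 rot err [ 0.001 -0.004 -0.001] q [-0.1   0.63  0.43  1.5  -0.04  1.34  2.23]
```

Call:
jog_arm --increments '[{"twist": [0,0,0],"slide": [0,0,0.1],"grip": 50},{"twist": [0,0,0],"slide": [0,0,0.1],"grip": 50}]'

```text
t: 7.9
tcp_pos: [0.5687, -0.2285, 0.0582]
eef_rot: [0.483, -2.759, 0.085]
contact_force: [0.5, 2.4, 10.0]
width: 0.737
grasp_force: 40.0
```

Call:
jog_arm --increments '[{"twist": [0,0,0],"slide": [0,0,0.1],"grip": 50},{"twist": [0,0,0],"slide": [0,0,0],"grip": 50}]'

```text
t: 8.1
tcp_pos: [0.5687, -0.2286, 0.0583]
eef_rot: [0.483, -2.76, 0.085]
contact_force: [-0.1, 2.5, 11.3]
width: 0.733
grasp_force: 40.0
```

```bash
python3 -c "
from h import *
now()"
```

```text
t 8.1 deck mm [-63.9   0.    6.8] Fdeck [-3.1  2.4 10.9] w 63.8 rot err [ 0.001 -0.005 -0.001] q [-0.1   0.63  0.43  1.5  -0.04  1.34  2.23]
```

Contact came at the expected height. I ease off and slide to the backstop.

Call:
jog_arm --increments '[{"twist": [0,0,0],"slide": [0,0,-0.1],"grip": 50},{"twist": [0,0,0],"slide": [-0.5,0,0],"grip": 50},{"twist": [0,0,0],"slide": [-0.5,0,0],"grip": 50},{"twist": [0,0,0],"slide": [-0.3,0,0],"grip": 50},{"twist": [0,0,0],"slide": [0,0,0],"grip": 50}]'

```text
t: 8.6
tcp_pos: [0.5801, -0.2253, 0.054]
eef_rot: [0.482, -2.759, 0.086]
contact_force: [-1.1, -0.6, 7.7]
width: 0.731
grasp_force: 40.0
```

Call:
jog_arm --increments '[{"twist": [0,0,0],"slide": [-0.1,0,0],"grip": 50},{"twist": [0,0,0],"slide": [-0.1,0,0],"grip": 50}]'

```text
t: 8.8
tcp_pos: [0.5808, -0.2251, 0.0537]
eef_rot: [0.48, -2.757, 0.086]
contact_force: [-7.9, 1.3, 14.2]
width: 0.73
grasp_force: 40.0
```

```bash
python3 -c "
from h import *
now()"
```

```text
t 8.8 deck mm [-50.6  -0.9   6.8] Fdeck [-11.4   3.9  10.9] w 63.5 rot err [ 0.001 -0.002  0.001] q [-0.1   0.65  0.42  1.47 -0.05  1.35  2.22]
```

Call:
jog_arm --increments '[{"twist": [0,0,0],"slide": [-0.1,0.05,0],"grip": 50},{"twist": [0,0,0],"slide": [0,0,0],"grip": 100},{"twist": [0,0,0],"slide": [0,0,0],"grip": 100},{"twist": [0,0,0],"slide": [0,0,0],"grip": 100},{"twist": [0,0,0],"slide": [0.1,0,-1],"grip": 100},{"twist": [0,0,0],"slide": [0.2,0,-2.5],"grip": 100},{"twist": [0,0,0],"slide": [0.5,0,-4],"grip": 100},{"twist": [0,0,0],"slide": [0.5,0,-4],"grip": 100}]'

```text
t: 9.6
tcp_pos: [0.6074, -0.2137, 0.1663]
eef_rot: [0.482, -2.758, 0.084]
contact_force: [0.7, 0.1, -0.3]
width: 0.998
grasp_force: 0.0
```

```bash
python3 -c "
from h import *
u=np.array([-.848,.530]);g=np.r_[np.array([.473,.0995])-.006*u,0]
plan([(deck(-.1,0,.17),down(109.8)),(g+[0,0,.16],down(58)),(g+[0,0,.008],down(58))])"
```

```text
t 9.6 tcp [ 0.6074 -0.2137  0.1663] q [-0.11  0.6   0.44  1.3  -0.04  1.57  2.22] F [ 0.7  0.1 -0.3] w 0.998 gf 0.0
turn [-0.    -0.346  0.001] 3x [-0.    -0.115  0.   ]  slide [ 1.96 -0.09 -5.76] 2x [ 0.98 -0.04 -2.88]
turn [0.    0.    0.904] 8x [0.    0.    0.113]  slide [26.25 21.03  6.39] 9x [2.92 2.34 0.71]
turn [0. 0. 0.] 1x [0. 0. 0.]  slide [ 0.   0.  15.2] 4x [0.  0.  3.8]
```

Call:
jog_arm --increments '[{"twist": [0,-0.115,0],"slide": [1,0,-2.9],"grip": 100},{"twist": [0,-0.115,0],"slide": [1,0,-2.9],"grip": 100},{"twist": [0,-0.116,0],"slide": [0,0,0],"grip": 100},{"twist": [0,0,0.113],"slide": [0,0,0],"grip": 100},{"twist": [0,0,0.113],"slide": [0,0,0],"grip": 100},{"twist": [0,0,0.113],"slide": [0,0,0],"grip": 100},{"twist": [0,0,0.113],"slide": [0,0,0],"grip": 100},{"twist": [0,0,0.113],"slide": [0,0,0],"grip": 100}]'

```text
t: 10.4
tcp_pos: [0.6049, -0.2149, 0.2267]
eef_rot: [0.35, 3.12, 0.001]
contact_force: [-0.4, -0.3, -0.2]
width: 1.003
grasp_force: 0.0
```

Call:
jog_arm --increments '[{"twist": [0,0,0.113],"slide": [0,0,0],"grip": 100},{"twist": [0,0,0.113],"slide": [0,0,0],"grip": 100},{"twist": [0,0,0.113],"slide": [0,0,0],"grip": 100},{"twist": [0,0,0],"slide": [2.9,2.3,0.5],"grip": 100},{"twist": [0,0,0],"slide": [2.9,2.3,0.5],"grip": 100},{"twist": [0,0,0],"slide": [2.9,2.3,0.5],"grip": 100},{"twist": [0,0,0],"slide": [2.9,2.3,0.5],"grip": 100},{"twist": [0,0,0],"slide": [2.9,2.3,0.5],"grip": 100}]'

```text
t: 11.2
tcp_pos: [0.5422, -0.0392, 0.2014]
eef_rot: [0.864, 3.019, 0.001]
contact_force: [1.0, 0.5, 0.3]
width: 0.998
grasp_force: 0.0
```

Call:
jog_arm --increments '[{"twist": [0,0,0],"slide": [2.9,2.3,0.5],"grip": 100},{"twist": [0,0,0],"slide": [2.9,2.3,0.5],"grip": 100},{"twist": [0,0,0],"slide": [2.9,2.3,0.5],"grip": 100}]'

```text
t: 11.5
tcp_pos: [0.5049, 0.0654, 0.1865]
eef_rot: [0.864, 3.018, 0.002]
contact_force: [0.2, 0.3, -0.1]
width: 1.002
grasp_force: 0.0
```

```bash
python3 -c "
from h import *
u=np.array([-.848,.530]);g=np.r_[np.array([.473,.0995])-.006*u,0]
plan([(g+[0,0,.16],down(58)),(g+[0,0,.008],down(58))])"
```

```text
t 11.5 tcp [0.5049 0.0654 0.1865] q [-0.59  0.06  0.39  1.87 -0.02  1.21  0.82] F [ 0.2  0.3 -0.1] w 1.002 gf 0.0
turn [0.002 0.001 0.001] 1x [0.002 0.001 0.001]  slide [3.92 1.2  2.65] 2x [1.96 0.6  1.33]
turn [0. 0. 0.] 1x [0. 0. 0.]  slide [ 0.   0.  15.2] 4x [0.  0.  3.8]
```

Call:
jog_arm --increments '[{"twist": [0,0,0],"slide": [2.0,0.6,1.3],"grip": 100},{"twist": [0,0,0],"slide": [1.9,0.6,1.3],"grip": 100},{"twist": [0,0,0],"slide": [0,0,4],"grip": 100},{"twist": [0,0,0],"slide": [0,0,4],"grip": 100},{"twist": [0,0,0],"slide": [0,0,3.5],"grip": 100},{"twist": [0,0,0],"slide": [0,0,2],"grip": 100},{"twist": [0,0,0],"slide": [0,0,1.2],"grip": 100},{"twist": [0,0,0],"slide": [0,0,0.5],"grip": 100}]'

```text
t: 12.3
tcp_pos: [0.4788, 0.0948, 0.0074]
eef_rot: [0.865, 3.02, -0.0]
contact_force: [0.1, -0.0, 0.1]
width: 0.999
grasp_force: 0.0
```

Call:
jog_arm --increments '[{"twist": [0,0,0],"slide": [0,0,0],"grip": 75},{"twist": [0,0,0],"slide": [0,0,0],"grip": 60},{"twist": [0,0,0],"slide": [0,0,0],"grip": 45},{"twist": [0,0,0],"slide": [0,0,0],"grip": 45},{"twist": [0,0,0],"slide": [0,0,0],"grip": 45},{"twist": [0,0,0],"slide": [0,0,0],"grip": 45}]' --newtons 35

```text
t: 12.9
tcp_pos: [0.4794, 0.0952, 0.0084]
eef_rot: [0.864, 3.018, 0.002]
contact_force: [-1.2, 0.7, 6.4]
width: 0.667
grasp_force: 35.0
```

```bash
python3 -c "
from h import *
plan([(deck(-.1,0,.20),down(109.8))])
s=camera=None
from cell import camera
c=camera('scene');np.savez('scene2.npz',**c)
cv2.imwrite('pics/p2.png',cv2.resize(c['color'][120:330,130:410],(800,600),interpolation=cv2.INTER_CUBIC)[:,:,::-1])"
```

```text
t 12.9 tcp [0.4794 0.0952 0.0084] q [-0.6   0.25  0.34  2.09 -0.11  0.82  0.83] F [-1.2  0.7  6.4] w 0.667 gf 35.0
turn [ 0.001  0.002 -0.903] 8x [ 0.     0.    -0.113]  slide [ -0.65 -33.49 -24.37] 11x [-0.06 -3.04 -2.22]
```

View pics/p2.png

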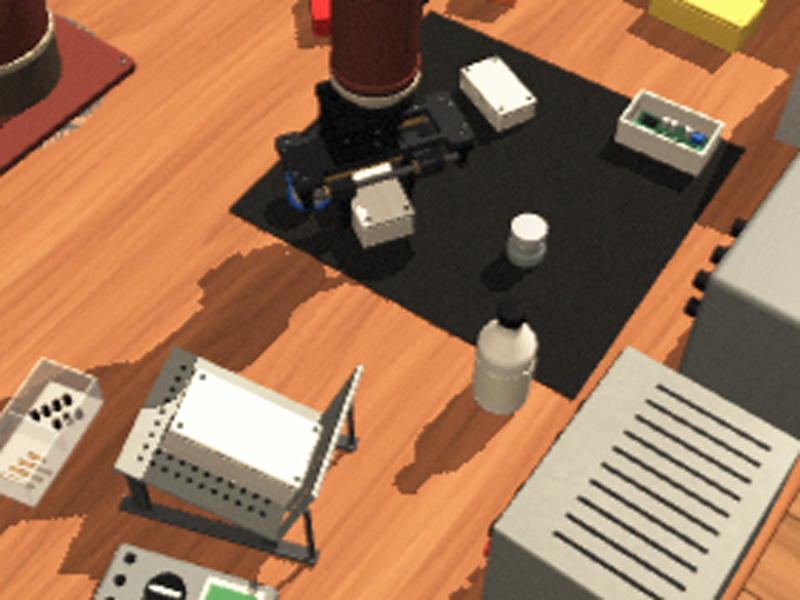

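The large case sits flat on the deck against the backstop, lid at about (240,415). The medium is in the fingers at (383,190). The reel, jar and bottle have not moved.

Call:
jog_arm --increments '[{"twist": [0,0,0],"slide": [0,0,-1],"grip": 45},{"twist": [0,0,0],"slide": [0,0,-2.5],"grip": 45},{"twist": [0,0,0],"slide": [0,0,-4],"grip": 45},{"twist": [0,0,0],"slide": [0,0,-4],"grip": 45},{"twist": [0,0,0],"slide": [0,0,-4],"grip": 45},{"twist": [0,0,-0.1],"slide": [0,0,-4],"grip": 45},{"twist": [0,0,-0.1],"slide": [0,0,-3],"grip": 45},{"twist": [0,0,-0.1],"slide": [0,0,-1],"grip": 45}]'

```text
t: 13.75
tcp_pos: [0.4794, 0.0946, 0.2466]
eef_rot: [0.398, 3.112, 0.004]
contact_force: [0.2, -0.2, -2.2]
width: 0.661
grasp_force: 35.0
```

Call:
jog_arm --increments '[{"twist": [0,0,-0.12],"slide": [0,0,0],"grip": 45},{"twist": [0,0,-0.12],"slide": [0,0,0],"grip": 45},{"twist": [0,0,-0.12],"slide": [0,0,0],"grip": 45},{"twist": [0,0,-0.12],"slide": [0,0,0],"grip": 45},{"twist": [0,0,-0.123],"slide": [0,0,0],"grip": 45},{"twist": [0,0,0],"slide": [0,-3,0],"grip": 45},{"twist": [0,0,0],"slide": [0,-4,0],"grip": 45},{"twist": [0,0,0],"slide": [0,-4,0],"grip": 45}]'

```text
t: 14.55
tcp_pos: [0.5155, -0.01, 0.243]
eef_rot: [-0.541, 3.094, -0.0]
contact_force: [0.9, 0.5, -2.9]
width: 0.663
grasp_force: 35.0
```

Call:
jog_arm --increments '[{"twist": [0,0,0],"slide": [0,-4,0],"grip": 45},{"twist": [0,0,0],"slide": [0,-4,0],"grip": 45},{"twist": [0,0,0],"slide": [0,-4,0],"grip": 45},{"twist": [0,0,0],"slide": [-0.6,-4,0],"grip": 45},{"twist": [0,0,0],"slide": [0,-3,0],"grip": 45},{"twist": [0,0.116,0],"slide": [0,-2,0],"grip": 45},{"twist": [0,0.116,0],"slide": [0,-1,0],"grip": 45},{"twist": [0,0.116,0],"slide": [0,0,0],"grip": 45}]'

```text
t: 15.35
tcp_pos: [0.5954, -0.2157, 0.2436]
eef_rot: [0.475, -2.753, 0.087]
contact_force: [-1.0, 0.3, -2.9]
width: 0.67
grasp_force: 35.0
```

```bash
python3 -c "
from h import *
plan([(deck(-.065,0,.075),ondeck())])
c=load('scene',2);big=cv2.resize(c['color'],None,fx=4,fy=4,interpolation=cv2.INTER_CUBIC);hs=cv2.cvtColor(big,cv2.COLOR_RGB2HSV)
m=((hs[...,2]>225)&(hs[...,1]<60)).astype(np.uint8)
x0=4*(130+240/800*280);y0=4*(120+415/600*210)
cs,_=cv2.findContours(m,0,cv2.CHAIN_APPROX_NONE)
T=c['camera_from_world'];R=T[:3,:3];o=-R.T@T[:3,3]
for k in cs:
    if cv2.pointPolygonTest(k,(x0,y0),False)>0:
        p=(k[:,0]+.5)/4-.5
        d=np.c_[p,np.ones(len(p))]@np.linalg.inv(c['K']).T@R
        od=DR.T@(o-O);dd=d@DR
        w=od+dd*((.046-od[2])/dd[:,2])[:,None]
        print(cv2.minAreaRect((w[:,:2]*1000).astype(np.float32)),w.min(0),w.max(0))
"
```

```text
t 15.35 tcp [ 0.5954 -0.2157  0.2436] q [-0.23  0.58  0.65  1.24 -0.11  1.69  2.3 ] F [-1.   0.3 -2.9] w 0.67 gf 35.0
turn [-0.    -0.003 -0.004] 1x [-0.    -0.003 -0.004]  slide [-3.46 -0.31 11.61] 4x [-0.87 -0.08  2.9 ]
((-75.54132843017578, -18.969676971435547), (145.54827880859375, 115.19187927246094), 0.1788046807050705) [-0.1482829  -0.07672569  0.046     ] [-0.00284179  0.03872191  0.046     ]
```

Call:
jog_arm --increments '[{"twist": [0,-0.003,-0.004],"slide": [-0.9,-0.1,3],"grip": 45},{"twist": [0,0,0],"slide": [-0.9,-0.1,3.5],"grip": 45},{"twist": [0,0,0],"slide": [-0.9,-0.1,3],"grip": 45},{"twist": [0,0,0],"slide": [-0.8,0,2],"grip": 45},{"twist": [0,0,0],"slide": [0,0,0.8],"grip": 45},{"twist": [0,0,0],"slide": [0,0,0.6],"grip": 45},{"twist": [0,0,0],"slide": [0,0,0.3],"grip": 45},{"twist": [0,0,0],"slide": [0,0,0],"grip": 45}]'

```text
t: 16.15
tcp_pos: [0.586, -0.2207, 0.1076]
eef_rot: [0.486, -2.76, 0.083]
contact_force: [-0.2, 0.4, -1.7]
width: 0.665
grasp_force: 35.0
```

```bash
python3 -c "
from h import *
now()"
```

```text
t 16.15 deck mm [-63.    1.5  59.7] Fdeck [ 0.5  0.4 -1.6] w 57.9 rot err [ 0.    -0.006 -0.003] q [-0.22  0.64  0.62  1.43 -0.14  1.44  2.3 ]
```

Call:
jog_arm --increments '[{"twist": [0,0.004,0.003],"slide": [0,-0.18,0.3],"grip": 45},{"twist": [0,0,0],"slide": [0,0,0.3],"grip": 45},{"twist": [0,0,0],"slide": [0,0,0.1],"grip": 45},{"twist": [0,0,0],"slide": [0,0,0],"grip": 45}]'

```text
t: 16.55
tcp_pos: [0.5841, -0.2229, 0.1001]
eef_rot: [0.482, -2.755, 0.084]
contact_force: [0.1, 0.2, -2.0]
width: 0.664
grasp_force: 35.0
```

Call:
jog_arm --increments '[{"twist": [0,0,0],"slide": [0,0,0.1],"grip": 45},{"twist": [0,0,0],"slide": [0,0,0],"grip": 45}]'

```text
t: 16.75
tcp_pos: [0.5841, -0.223, 0.0996]
eef_rot: [0.482, -2.756, 0.085]
contact_force: [0.9, 1.5, 0.2]
width: 0.662
grasp_force: 35.0
```

```bash
python3 -c "
from h import *
now()"
```

```text
t 16.75 deck mm [-62.6  -0.   51.2] Fdeck [1.2 1.1 0.6] w 57.6 rot err [ 0.    -0.001 -0.001] q [-0.22  0.65  0.62  1.44 -0.14  1.43  2.3 ]
```

Call:
jog_arm --increments '[{"twist": [0,0,0],"slide": [-0.5,0,0],"grip": 45},{"twist": [0,0,0],"slide": [-0.5,0,0],"grip": 45},{"twist": [0,0,0],"slide": [-0.4,0,0],"grip": 45},{"twist": [0,0,0],"slide": [0,0,0],"grip": 45}]'

```text
t: 17.15
tcp_pos: [0.5972, -0.2183, 0.0945]
eef_rot: [0.483, -2.756, 0.085]
contact_force: [2.1, 1.0, 2.3]
width: 0.665
grasp_force: 35.0
```

Call:
jog_arm --increments '[{"twist": [0,0,0],"slide": [-0.1,0,0],"grip": 45},{"twist": [0,0,0],"slide": [-0.1,0,0],"grip": 45},{"twist": [0,0,0],"slide": [-0.1,0,0],"grip": 45}]'

```text
t: 17.45
tcp_pos: [0.5987, -0.218, 0.0939]
eef_rot: [0.481, -2.755, 0.085]
contact_force: [-1.2, -0.2, 5.0]
width: 0.661
grasp_force: 35.0
```

```bash
python3 -c "
from h import *
now()"
```

```text
t 17.45 deck mm [-46.1  -0.2  51.2] Fdeck [-2.8  0.2  4.3] w 57.5 rot err [ 0.    -0.001  0.   ] q [-0.21  0.68  0.61  1.4  -0.15  1.44  2.29]
```

Contact is at −46, as predicted. One more small push, then release and go for the small case.

Call:
jog_arm --increments '[{"twist": [0,0,0],"slide": [-0.1,0,0],"grip": 45},{"twist": [0,0,0],"slide": [-0.05,0,0],"grip": 45},{"twist": [0,0,0],"slide": [0,0,0],"grip": 100},{"twist": [0,0,0],"slide": [0,0,0],"grip": 100},{"twist": [0,0,0],"slide": [0,0,0],"grip": 100},{"twist": [0,0,0],"slide": [0.1,0,-1],"grip": 100},{"twist": [0,0,0],"slide": [0.3,0,-3],"grip": 100},{"twist": [0,0,0],"slide": [0.5,0,-4],"grip": 100}]'

```text
t: 18.25
tcp_pos: [0.6173, -0.2103, 0.1712]
eef_rot: [0.481, -2.753, 0.083]
contact_force: [1.2, -0.4, 0.5]
width: 0.989
grasp_force: 0.0
```

```bash
python3 -c "
from h import *
g=np.array([.493,.313,0])
plan([(deck(-.1,0,.19),down(109.8)),(g+[0,0,.16],down(64.5)),(g+[0,0,.007],down(64.5))])"
```

```text
t 18.25 tcp [ 0.6173 -0.2103  0.1712] q [-0.21  0.66  0.62  1.27 -0.14  1.59  2.29] F [ 1.2 -0.4  0.5] w 0.989 gf 0.0
turn [ 0.002 -0.351  0.001] 3x [ 0.001 -0.117  0.   ]  slide [ 2.32 -0.08 -7.15] 2x [ 1.16 -0.04 -3.58]
turn [0.    0.    0.791] 7x [0.    0.    0.113]  slide [32.17 43.58  8.27] 14x [2.3  3.11 0.59]
turn [0. 0. 0.] 1x [0. 0. 0.]  slide [ 0.   0.  15.3] 4x [0.   0.   3.82]
```

Call:
jog_arm --increments '[{"twist": [0,0,0],"slide": [1.2,0,-3.6],"grip": 100},{"twist": [0,-0.117,0],"slide": [1.1,0,-3.5],"grip": 100},{"twist": [0,-0.117,0],"slide": [0,0,0],"grip": 100},{"twist": [0,-0.117,0],"slide": [0,0,0],"grip": 100},{"twist": [0,0,0.113],"slide": [0,0,0],"grip": 100},{"twist": [0,0,0.113],"slide": [0,0,0],"grip": 100},{"twist": [0,0,0.113],"slide": [0,0,0],"grip": 100},{"twist": [0,0,0.113],"slide": [0,0,0],"grip": 100}]'

```text
t: 19.05
tcp_pos: [0.6205, -0.2099, 0.2468]
eef_rot: [0.173, 3.133, 0.002]
contact_force: [0.8, -0.1, -0.4]
width: 0.997
grasp_force: 0.0
```

Call:
jog_arm --increments '[{"twist": [0,0,0.113],"slide": [0,0,0],"grip": 100},{"twist": [0,0,0.113],"slide": [0,0,0],"grip": 100},{"twist": [0,0,0.113],"slide": [0,0,0],"grip": 100},{"twist": [0,0,0],"slide": [2.3,3.1,0],"grip": 100},{"twist": [0,0,0],"slide": [2.3,3.1,0],"grip": 100},{"twist": [0,0,0],"slide": [2.3,3.1,0],"grip": 100},{"twist": [0,0,0],"slide": [2.3,3.1,0.5],"grip": 100},{"twist": [0,0,0],"slide": [2.3,3.1,0.5],"grip": 100}]'

```text
t: 19.85
tcp_pos: [0.5832, -0.019, 0.2368]
eef_rot: [0.692, 3.061, 0.004]
contact_force: [0.1, -0.2, -0.0]
width: 0.997
grasp_force: 0.0
```

Call:
jog_arm --increments '[{"twist": [0,0,0],"slide": [2.3,3.1,0.5],"grip": 100},{"twist": [0,0,0],"slide": [2.3,3.1,0.5],"grip": 100},{"twist": [0,0,0],"slide": [2.3,3.1,0.5],"grip": 100},{"twist": [0,0,0],"slide": [2.3,3.1,0.5],"grip": 100},{"twist": [0,0,0],"slide": [2.3,3.1,1],"grip": 100},{"twist": [0,0,0],"slide": [2.3,3.1,1],"grip": 100},{"twist": [0,0,0],"slide": [2.3,3.1,1],"grip": 100},{"twist": [0,0,0],"slide": [2.3,3.1,1],"grip": 100}]'

```text
t: 20.65
tcp_pos: [0.524, 0.2843, 0.1767]
eef_rot: [0.693, 3.061, 0.004]
contact_force: [0.2, 0.3, 0.3]
width: 1.001
grasp_force: 0.0
```

```bash
python3 -c "
from h import *
g=np.array([.493,.313,0])
plan([(g+[0,0,.007],down(64.5))])"
```

```text
t 20.65 tcp [0.524  0.2843 0.1767] q [-1.03  0.27  0.54  1.69 -0.15  1.22  0.68] F [0.2 0.3 0.3] w 1.001 gf 0.0
turn [0.003 0.002 0.   ] 1x [0.003 0.002 0.   ]  slide [ 4.03  1.26 16.97] 5x [0.81 0.25 3.39]
```

Call:
jog_arm --increments '[{"twist": [0.003,0.002,0],"slide": [2,0.6,1.5],"grip": 100},{"twist": [0,0,0],"slide": [2,0.65,1.5],"grip": 100},{"twist": [0,0,0],"slide": [0,0,3.5],"grip": 100},{"twist": [0,0,0],"slide": [0,0,4],"grip": 100},{"twist": [0,0,0],"slide": [0,0,3],"grip": 100},{"twist": [0,0,0],"slide": [0,0,2],"grip": 100},{"twist": [0,0,0],"slide": [0,0,1],"grip": 100},{"twist": [0,0,0],"slide": [0,0,0.4],"grip": 100}]'

```text
t: 21.45
tcp_pos: [0.4935, 0.311, 0.0068]
eef_rot: [-0.693, -3.064, 0.002]
contact_force: [0.0, 0.3, 1.0]
width: 1.0
grasp_force: 0.0
```

Call:
jog_arm --increments '[{"twist": [0,0,0],"slide": [0,0,0],"grip": 75},{"twist": [0,0,0],"slide": [0,0,0],"grip": 60},{"twist": [0,0,0],"slide": [0,0,0],"grip": 45},{"twist": [0,0,0],"slide": [0,0,0],"grip": 40},{"twist": [0,0,0],"slide": [0,0,0],"grip": 40},{"twist": [0,0,0],"slide": [0,0,0],"grip": 40}]' --newtons 30

```text
t: 22.05
tcp_pos: [0.4938, 0.3116, 0.0075]
eef_rot: [0.693, 3.064, 0.0]
contact_force: [0.6, 1.1, 1.9]
width: 0.573
grasp_force: 30.0
```

```bash
python3 -c "
from h import *
plan([(deck(-.1,0,.22),down(109.8))])
from cell import camera
c=camera('scene');np.savez('scene3.npz',**c)
cv2.imwrite('pics/p3.png',cv2.resize(c['color'][120:330,130:410],(800,600),interpolation=cv2.INTER_CUBIC)[:,:,::-1])"
```

```text
t 22.05 tcp [0.4938 0.3116 0.0075] q [-1.03  0.44  0.47  1.86 -0.25  0.9   0.69] F [0.6 1.1 1.9] w 0.573 gf 30.0
turn [ 0.    0.   -0.79] 7x [ 0.     0.    -0.113]  slide [  7.35 -53.35 -26.34] 15x [ 0.49 -3.56 -1.76]
```

View pics/p3.png

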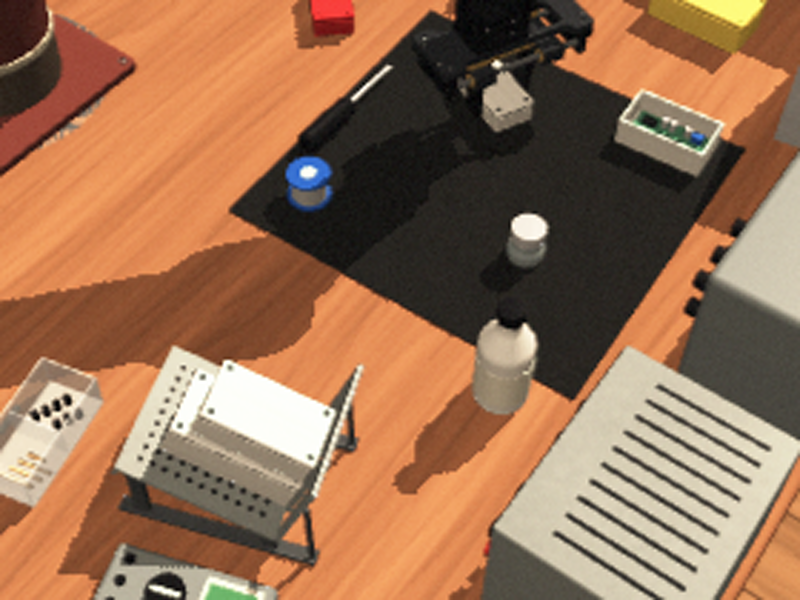

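The medium is square on the large, with its lid at (270,410). The small case is gripped at (507,100) and the neighbours have not moved.

Call:
jog_arm --increments '[{"twist": [0,0,0],"slide": [0,0,-1],"grip": 40},{"twist": [0,0,0],"slide": [0,0,-2.5],"grip": 40},{"twist": [0,0,0],"slide": [0,0,-4],"grip": 40},{"twist": [0,0,0],"slide": [0,0,-4],"grip": 40},{"twist": [0,0,0],"slide": [0,0,-4],"grip": 40},{"twist": [0,0,-0.11],"slide": [0,0,-4],"grip": 40},{"twist": [0,0,-0.11],"slide": [0,0,-4],"grip": 40},{"twist": [0,0,-0.11],"slide": [0,0,-2.8],"grip": 40}]'

```text
t: 22.9
tcp_pos: [0.4938, 0.3108, 0.2735]
eef_rot: [0.174, 3.135, 0.001]
contact_force: [0.7, 0.8, -2.2]
width: 0.571
grasp_force: 30.0
```

Call:
jog_arm --increments '[{"twist": [0,0,-0.115],"slide": [0,0,0],"grip": 40},{"twist": [0,0,-0.115],"slide": [0,0,0],"grip": 40},{"twist": [0,0,-0.115],"slide": [0,0,0],"grip": 40},{"twist": [0,0,-0.115],"slide": [0,0,0],"grip": 40},{"twist": [0,0,0],"slide": [0.5,-3,0],"grip": 40},{"twist": [0,0,0],"slide": [0.5,-3.6,0],"grip": 40},{"twist": [0,0,0],"slide": [0.5,-3.6,0],"grip": 40},{"twist": [0,0,0],"slide": [0.5,-3.6,0],"grip": 40}]'

```text
t: 23.7
tcp_pos: [0.5212, 0.1727, 0.2705]
eef_rot: [0.539, -3.094, 0.001]
contact_force: [-0.0, -0.1, -0.5]
width: 0.575
grasp_force: 30.0
```

Call:
jog_arm --increments '[{"twist": [0,0,0],"slide": [0.5,-3.6,0],"grip": 40},{"twist": [0,0,0],"slide": [0.5,-3.6,0],"grip": 40},{"twist": [0,0,0],"slide": [0.5,-3.6,0],"grip": 40},{"twist": [0,0,0],"slide": [0.5,-3.6,0],"grip": 40},{"twist": [0,0,0],"slide": [0.5,-3.6,0],"grip": 40},{"twist": [0,0,0],"slide": [0.5,-3.6,0],"grip": 40},{"twist": [0,0,0],"slide": [0.5,-3.6,0],"grip": 40},{"twist": [0,0,0],"slide": [0.5,-3.6,0],"grip": 40}]'

```text
t: 24.5
tcp_pos: [0.5808, -0.1115, 0.2707]
eef_rot: [0.539, -3.094, 0.001]
contact_force: [0.3, 1.0, -1.5]
width: 0.575
grasp_force: 30.0
```

Call:
jog_arm --increments '[{"twist": [0,0,0],"slide": [0.5,-3.6,0],"grip": 40},{"twist": [0,0,0],"slide": [0.5,-3.6,0],"grip": 40},{"twist": [0,0,0],"slide": [0.3,-3,0],"grip": 40},{"twist": [0,0.116,0],"slide": [0,0,0],"grip": 40},{"twist": [0,0.116,0],"slide": [0,0,0],"grip": 40},{"twist": [0,0.116,0],"slide": [0,0,0],"grip": 40}]'

```text
t: 25.1
tcp_pos: [0.6032, -0.2105, 0.2715]
eef_rot: [0.478, -2.752, 0.086]
contact_force: [0.5, 0.2, -1.7]
width: 0.575
grasp_force: 30.0
```

```bash
python3 -c "
from h import *
plan([(deck(-.060,-.0003,.11),ondeck())]);now()"
```

```text
t 25.1 tcp [ 0.6032 -0.2105  0.2715] q [-0.29  0.62  0.79  1.18 -0.18  1.76  2.35] F [ 0.5  0.2 -1.7] w 0.575 gf 30.0
turn [-0.    -0.003 -0.002] 1x [-0.    -0.003 -0.002]  slide [-4.06 -0.56 11.04] 3x [-1.35 -0.19  3.68]
t 25.1 deck mm [-100.6    5.3  220.4] Fdeck [ 1.1  0.  -1.4] w 50.0 rot err [0.    0.003 0.002] q [-0.29  0.62  0.79  1.18 -0.18  1.76  2.35]
```

Call:
jog_arm --increments '[{"twist": [0,-0.003,-0.002],"slide": [-1.3,-0.2,3],"grip": 40},{"twist": [0,0,0],"slide": [-1.3,-0.2,3.5],"grip": 40},{"twist": [0,0,0],"slide": [-1.4,-0.15,3],"grip": 40},{"twist": [0,0,0],"slide": [0,0,1.5],"grip": 40},{"twist": [0,0,0],"slide": [0,0,0.8],"grip": 40},{"twist": [0,0,0],"slide": [0,0,0.4],"grip": 40},{"twist": [0,0,0],"slide": [0,0,0.2],"grip": 40},{"twist": [0,0,0],"slide": [0,0,0],"grip": 40}]'

```text
t: 25.9
tcp_pos: [0.6015, -0.2172, 0.1414]
eef_rot: [0.483, -2.76, 0.085]
contact_force: [0.5, -0.4, -2.7]
width: 0.57
grasp_force: 30.0
```

```bash
python3 -c "
from h import *
now()"
```

```text
t 25.9 deck mm [-59.7  -0.5  96.8] Fdeck [ 1.2 -0.5 -2.5] w 49.6 rot err [ 0.001 -0.005 -0.001] q [-0.29  0.68  0.75  1.36 -0.21  1.52  2.35]
```

Call:
jog_arm --increments '[{"twist": [0,0.004,0.001],"slide": [0,0,0.3],"grip": 40},{"twist": [0,0,0],"slide": [0,0,0.3],"grip": 40},{"twist": [0,0,0],"slide": [0,0,0.1],"grip": 40},{"twist": [0,0,0],"slide": [0,0,0],"grip": 40}]'

```text
t: 26.3
tcp_pos: [0.5988, -0.2178, 0.1335]
eef_rot: [0.481, -2.754, 0.085]
contact_force: [-0.2, 1.1, -1.6]
width: 0.573
grasp_force: 30.0
```

Call:
jog_arm --increments '[{"twist": [0,0,0],"slide": [0,0,0.1],"grip": 40},{"twist": [0,0,0],"slide": [0,0,0],"grip": 40}]'

```text
t: 26.5
tcp_pos: [0.5988, -0.218, 0.1332]
eef_rot: [0.481, -2.755, 0.086]
contact_force: [-0.1, 1.1, 2.9]
width: 0.57
grasp_force: 30.0
```

```bash
python3 -c "
from h import *
now()"
```

```text
t 26.5 deck mm [-59.6  -0.2  88.2] Fdeck [-0.7  1.1  2.8] w 49.6 rot err [ 0.001  0.    -0.   ] q [-0.29  0.69  0.75  1.37 -0.22  1.51  2.35]
```

Contact is at 88.2 mm as predicted. Next I push to about −43.5.

Call:
jog_arm --increments '[{"twist": [0,0,0],"slide": [-0.5,0,0],"grip": 40},{"twist": [0,0,0],"slide": [-0.5,0,0],"grip": 40},{"twist": [0,0,0],"slide": [-0.35,0,0],"grip": 40},{"twist": [0,0,0],"slide": [0,0,0],"grip": 40}]'

```text
t: 26.9
tcp_pos: [0.6114, -0.214, 0.1284]
eef_rot: [0.482, -2.755, 0.087]
contact_force: [0.3, -1.1, 4.6]
width: 0.572
grasp_force: 30.0
```

Call:
jog_arm --increments '[{"twist": [0,0,0],"slide": [-0.1,0,0],"grip": 40},{"twist": [0,0,0],"slide": [-0.1,0,0],"grip": 40},{"twist": [0,0,0],"slide": [-0.1,0,0],"grip": 40}]'

```text
t: 27.2
tcp_pos: [0.6133, -0.2134, 0.1277]
eef_rot: [0.48, -2.754, 0.087]
contact_force: [-3.6, -1.0, 13.9]
width: 0.572
grasp_force: 30.0
```

```bash
python3 -c "
from h import *
now()"
```

```text
t 27.2 deck mm [-43.3  -0.8  88.2] Fdeck [-8.3  0.3 11.8] w 49.8 rot err [0.001 0.001 0.   ] q [-0.28  0.72  0.74  1.33 -0.23  1.52  2.34]
```

Call:
jog_arm --increments '[{"twist": [0,0,0],"slide": [0,0.05,0],"grip": 40},{"twist": [0,0,0],"slide": [0,0,0],"grip": 95},{"twist": [0,0,0],"slide": [0,0,0],"grip": 95},{"twist": [0,0,0],"slide": [0,0,0],"grip": 95},{"twist": [0,0,0],"slide": [0,0,0],"grip": 95},{"twist": [0,0,0],"slide": [0.1,0,-1],"grip": 95},{"twist": [0,0,0],"slide": [0.3,0,-3],"grip": 95},{"twist": [0,0,0],"slide": [0.5,0,-4],"grip": 95}]'

```text
t: 28.0
tcp_pos: [0.6302, -0.2052, 0.2053]
eef_rot: [0.481, -2.752, 0.084]
contact_force: [0.8, -0.4, -0.1]
width: 0.943
grasp_force: 0.0
```

Call:
jog_arm --increments '[{"twist": [0,-0.1,0],"slide": [2,0,-4],"grip": 95},{"twist": [0,-0.1,0],"slide": [2,2,-3],"grip": 95},{"twist": [0,-0.1,0],"slide": [0,4,0],"grip": 95},{"twist": [0,0,0],"slide": [0,4.5,0],"grip": 95},{"twist": [0,0,0],"slide": [0,4.5,0],"grip": 95},{"twist": [0,0,0],"slide": [0,4.5,0],"grip": 95},{"twist": [0,0,0],"slide": [0,4.5,0],"grip": 95},{"twist": [0,0,0],"slide": [0,4,0],"grip": 95}]'

```text
t: 28.8
tcp_pos: [0.5189, 0.0538, 0.2846]
eef_rot: [0.534, -3.048, 0.012]
contact_force: [0.9, -0.8, 0.4]
width: 0.953
grasp_force: 0.0
```

Call:
jog_arm --increments '[{"twist": [0,0,0],"slide": [0,4.5,0],"grip": 95},{"twist": [0,0,0],"slide": [0,4.5,0],"grip": 95},{"twist": [0,0,0],"slide": [0,4.5,0],"grip": 95},{"twist": [0,0,0],"slide": [0,4.5,0],"grip": 95},{"twist": [0,0,0],"slide": [0,4,0],"grip": 95},{"twist": [0,0,0],"slide": [0,0,0],"grip": 95}]'

```text
t: 29.4
tcp_pos: [0.4423, 0.2646, 0.2839]
eef_rot: [0.545, -3.044, 0.011]
contact_force: [-0.1, -0.7, -0.6]
width: 0.95
grasp_force: 0.0
```

```bash
python3 -c "
from h import *
now()
from cell import camera
c=camera('scene');t=camera('top')
a=cv2.resize(c['color'][215:340,130:320],(456,300),interpolation=cv2.INTER_CUBIC)
b=cv2.resize(t['color'][100:240,160:410],(536,300),interpolation=cv2.INTER_CUBIC)
o=np.zeros((600,800,3),np.uint8);o[:300,:456]=a;o[300:,:536]=b
d=cv2.resize(t['color'][125:215,305:385],(264,297),interpolation=cv2.INTER_CUBIC);o[:297,500:764]=d
cv2.imwrite('pics/p4.png',o[:,:,::-1])
# expected lid outlines of small in deck frame vs image, top view
for nm,L,W,H in(('L',.122,.064,.046),('M',.104,.058,.084),('S',.086,.05,.114)):
    P=np.array([deck(-.0018-x,y,H) for x,y in((0,-W/2),(0,W/2),(L,W/2),(L,-W/2))])
    print(nm,((proj(t,P)-[305,125])*3.3+[500,0]).round().tolist())
P=np.array([deck(-.15,y,0) for y in(-.065,.065)]);print('edge',((proj(t,P)-[305,125])*3.3+[500,0]).round().tolist())
"
```

```text
t 29.4 deck mm [-95.8 506.8 235.3] Fdeck [-0.2 -0.6 -0.6] w 82.7 rot err [ 0.    -0.299 -0.009] q [-1.07  0.06  0.48  1.67 -0.04  1.46  1.34]
L [[630.0, 79.0], [577.0, 97.0], [619.0, 186.0], [674.0, 168.0]]
M [[630.0, 62.0], [581.0, 78.0], [617.0, 155.0], [668.0, 138.0]]
S [[628.0, 48.0], [585.0, 62.0], [616.0, 126.0], [660.0, 111.0]]
edge [[707.0, 198.0], [597.0, 234.0]]
```

View pics/p4.png

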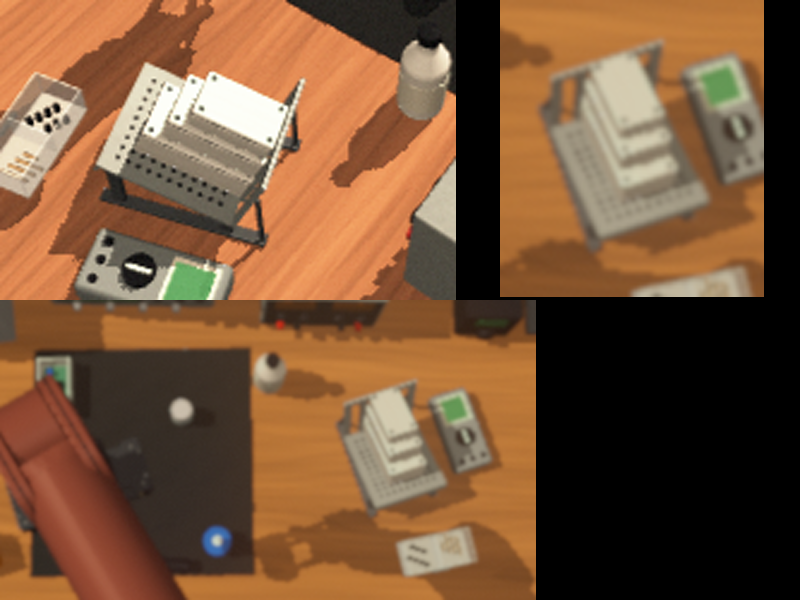

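The three-tier stack stands on the rack against the backstop, at (640,120) in the enlarged top view. Lid corners are within about 1–2 px of those predicted for a centred pile. The bottle, jar, reel, drawer and meter have not moved.

```bash
python3 -c "
from cell import close_job
print(close_job())"
```

```text
the job is handed in; nothing more can be done
None
```

The three cases are stacked on the rack (large, medium, small from the bottom up), lids up and pushed against the backstop, centred to within about 3 mm by the camera. The job was handed in at about 29.5 s, and nothing else I could see in the last pictures had moved; the arm hid the screwdriver and part of the open case.

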